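# Find the full vial box by feel and shut it in the tray

## Robot

A 7-joint arm with a two-finger parallel gripper is mounted at the origin on the work surface. World frame = base frame: x ahead of the robot, y to its left, z up, the work surface at z = 0. Lengths are in mm, angles in rad, forces in N, time in s.
With the tool pointing down it reaches from about 400 to 875 mm from the base axis. Payload 4.4 kg.
Tool frame: the origin (TCP) lies at the very end of the fingers, on their centre line; the grasp point (between the pads) lies 19 mm behind it; z points along the fingers, y is the line along which they close (so a half turn about z gives the same grasp; the last joint's range is limited). The gripper opens to 85 mm and grips with 20 to 120 N. Pads are 22 mm wide; open, the fingers measure 114 mm over their backs; the gripper's body (76 mm by 85 mm) begins 54 mm behind the grasp point. The pads swing forward as they close: fully open they stand 13 mm farther back than shut.
Start: joints at [-1.219, 0.628, 0.038, 1.517, -0.027, 0.996, -0.02], TCP at [263.717, 594.114, 231.313] pointing down, gripper open.
Joint ranges: [-3.06, 3.06], [-0.37, 2.12], [-1.25, 1.32], [0.18, 2.47], [-1.1, 4.24], [0.23, 1.98], [-2.94, 2.94]. Speed limits (rad/s): [2.57, 2.57, 3.14, 3.14, 3.14, 3.14, 3.14].

## Interface

Orientations are given as [roll, pitch, yaw] about the fixed x, y, z axes, in that order (R = Rz(yaw) Ry(pitch) Rx(roll)).
In Python, from cell import status, get_image, ctrl, models gives the robot as it stands.
- The arm moves only by the shell command python3 -m handwheel 'ROWS' [OPENING]. ROWS is JSON, a list of rows, each an object with "delta_pos": the shift along the world's x, y, z in cm, a list of three; "yaw": the turn about the world's z in rad. A call has 1 to 10 rows; each row shifts and turns the commanded pose from where the row before left it; what a row does not reach is not made up. A row lasts 1/12 s, in which the tool goes at most 41.7 mm and 7.16 degrees, less where a joint would pass 70% of its speed; a pose out of reach is approached as far as the arm can. A call is refused whole if a number of a shift passes 4.17 or a number of a turn 0.125, either way. A call with a gripper value outside its range is refused whole. OPENING is the opening, from -1 (shut) to 1 (fully open), set as the call begins (- or left out, the last holds). The fingers move at their own pace and stop on an object; the grip force is fixed at half the most. Time passes only in rows, so rows that do not move let the fingers close. It gives the time, the measured TCP pose, the force, the opening and the grip force at its end, in the units of the state.
- status.read_state(): the state, without advancing time (a new reading comes with each control period).
- get_image(name): name is "scene" or "top"; returns a dict with "color" (384x512x3 uint8, red, green, blue), "z_map" (384x512 float32, mm along the optical axis (not along the pixel's ray), 0 where there is no reading), "fx", "fy", "cx", "cy" (pixels), "position" and "rotation" of the camera in the world. Camera axes: x right, y up, looking along -z (the intrinsics and any distortion apply to the point x, -y, -z); pixel columns grow to the right and rows downward; lengths in mm; the calibration is good to about 2 mm. A picture is of the moment at which its call begins.
- ctrl.finish_job(): hands the job in; it is judged then, once.
Trained networks look in a picture, given as the dict that the camera call returned (one of the last four; its "shot" number tells which), for a name from the list of things; names that differ only in an ending like _2 or _b are one class to them, and where a whole thing is asked for, a point or a joint stands for the part that bears it (a point fixed in the world has none). Each returns a list of dicts, best first, with "score" (0 to 1); they miss things now and then, are a little off and sometimes report something else, mostly with a low value. They report only what shows in the picture. A call takes as long as a camera call. They do not tell look-alikes from the thing itself.
- models.boxes_of(picture, name): "rect" ([left, top, right, bottom] in pixels, round what is visible of it).
The state is a dict: "clock": time; "qpos": joint angles; "qd": joint speeds; "tau": joint torques, N m; "eef_pos": TCP position; "tool_rot": TCP orientation; "force": force on the tool from outside, world axes, zero at the start; "torque": the same for the moment, N m; "width": finger opening in mm; "gripper_force": force on a finger pad.
Only numpy, scipy, OpenCV 4.12 (cv2) and the standard library are available. Lean on these libraries where they do the work, as an engineer would, in place of code of your own. Each camera call takes 0.05 s, during which the arm holds its last target. There are 200 camera calls.

## Task

Two of the three grey vial boxes are empty and one is full of glass vials, but they look the same: nudge them to feel which one is full. Slide the full one along the bench into the open end of the steel tray, gently, until it is fully home against the end wall, and swing the tray's bar shut across the opening behind it. Leave the empty boxes standing on the bench outside the tray, and do not disturb the other things on the bench.

Things in the scene. Friction and masses are not known exactly. Their poses are not given: they have to be found in the camera images.
- tray: low steel tray bolted to the bench, open at one end. Origin: on the bench under the centre of a box that is fully home; own x points in (open end to end wall), y to the robot's side, z up. Inside 94 mm wide; side walls 34 tall from x = -78 to +64, flared at the mouth to 112 wide at x = -127; end wall at +64, 36 tall. A box goes in lengthwise, its x along the tray's
- tray_floor: the tray's floor sheet, 2 mm thick, with a lead-in ramp that rises from the bench between x = -111 and -78 mm (same frame as the tray); a box that is home stands on it
- bar (a joint): angle in rad of the tray's retaining bar about its upright pivot at the mouth: 0 = shut (square across the opening, at a stop), 1.57 = pointing straight out of the tray, starts at 1.7 to 2.1 (swung out to the robot's side), limit 2.3. It stays where it is left; about 0.5 N at 80 mm from the pivot moves it
- bar_pivot (a point): axis of the bar's pivot, at tray x = -74, y = +58, z = 42 mm, fixed to the tray. At angle a the bar points from here along (-sin a, -cos a) in the tray's x, y. The bar is an 8 mm steel rod, its centre 42 mm above the bench, 112 long
- bar_grip (a point): upturned black finger grip at the bar's free end, 11 mm thick, 112 mm from the pivot, up to 68 mm above the bench; this point is at 54 mm
- box_1: one of three look-alike closed grey vial boxes, 128 (own x) x 86 (own y) x 55 mm tall, origin at the centre of its underside, z up; the same end for end. Too wide to grasp: push it. One of the three (which one changes) is full of glass vials, 0.57 to 0.77 kg; the other two are empty, 0.12 to 0.16 kg
- box_2: look-alike of box_1. Friction on the bench is 0.48 to 0.72 of a box's weight, the same for all three in a run: the full box drags with 2.7 to 5.4 N, an empty one with 0.6 to 1.1 N
- box_3: look-alike of box_1. At the start the boxes stand in a loose row outside the tray's open end, 100 to 160 mm to the robot's side of its centre line, their long sides roughly along the tray's x: box_1 nearest the tray, then box_2, then box_3
- amber_bottle: small amber screw-cap bottle, 48 dia x 85 tall (mm); a bystander, origin at the centre of its underside
- tape_roll: roll of paper tape lying flat, 72 dia x 19 (mm); a bystander, origin at the centre of its underside
- marker: white marker pen with black cap, 130 long x 14 thick, lying (mm); a bystander, origin at the centre of its underside
- beaker: white plastic beaker, 80 dia x 100 tall (mm); a bystander, origin at the centre of its underside
- tip_box: blue pipette-tip rack, 122 x 84 x 58 (mm); a bystander, origin at the centre of its underside
- forceps: steel forceps lying flat, 125 long (mm); a bystander, origin at the centre of its underside
Mind the look-alikes: they are no part of the job. Leave any pink or purple look-alike of the box_2 alone.

How it is judged:
By the outcome, as a careful person would: the job done as asked, in the order asked, and still so for the second after the job is handed in, with the robot touching nothing.
It also fails if it takes over 72 s, if anything falls off the work surface, if the arm or the gripper's body presses on something with over 40 N, if the wrist force passes 120 N, or if a joint passes its speed limit or range.

## Working session

There is one attempt and no reset: what is moved stays moved. The work goes in short steps, Python scripts to look and compute and a shell command to move; the robot and the scene stay as the last step left them, time stands still between calls to the robot, and variables do not carry over. Pictures are saved under pics/ and viewed, at most 10 in all, crops included, and the job is handed in when it is done.

```bash
mkdir -p pics; ls; cat > h.py <<'E'
import numpy as np, cv2
from cell import status, get_image, ctrl, models
def cloud(p):
    z=p["z_map"]; v,u=np.mgrid[:z.shape[0],:z.shape[1]]
    c=np.stack([(u-p["cx"])/p["fx"]*z,-(v-p["cy"])/p["fy"]*z,-z],-1)
    R=np.array(p["rotation"]); 
    return c@R.T+np.array(p["position"]), z>0
def save(p,n,s=1.5):
    cv2.imwrite("pics/"+n,cv2.resize(p["color"][...,::-1],None,fx=s,fy=s))
E
python3 - <<'E'
from h import *
print({k:np.round(v,3) for k,v in status.read_state().items()})
for n in("top","scene"):
    p=get_image(n); save(p,n+".png"); print(n,{k:v for k,v in p.items() if k not in("color","z_map")})
    W,ok=cloud(p)
    for t in("box_1","tray","bar","bar_grip","amber_bottle","tape_roll","marker","beaker","tip_box","forceps"):
        for d in models.boxes_of(p,t)[:4]:
            l,tp,r,b=d["rect"];u,v=int((l+r)/2),int((tp+b)/2)
            print(t,round(d["score"],2),np.round(d["rect"]),np.round(W[v,u]))
E
```

```text
pics
{'clock': np.float64(0.0), 'qpos': array([-1.219,  0.629,  0.038,  1.518, -0.027,  0.996, -0.02 ]), 'qd': array([-0.   ,  0.001,  0.001, -0.001, -0.   ,  0.001, -0.001]), 'tau': array([ 1.0000e-03, -5.6339e+01,  1.2270e+00, -1.9345e+01,  1.1000e-02,
        1.1000e-02, -0.0000e+00]), 'eef_pos': array([263.443, 593.539, 230.401]), 'tool_rot': array([-3.14 ,  0.   ,  2.724]), 'force': array([0.352, 0.453, 0.143]), 'torque': array([ 0.024, -0.012, -0.019]), 'gripper_force': np.float64(0.0), 'width': np.float64(85.137)}
top {'fx': 370.05840763418263, 'fy': 370.05840763418263, 'cx': 262.1257809753057, 'cy': 198.06222364523103, 'position': array([ 395.62641168,   31.87817791, 1093.44818732]), 'rotation': array([ 0.10862894,  0.01011251, -1.59588697]), 'shot': 1}Traceback (most recent call last):
  File "<stdin>", line 5, in <module>
  File "h.py", line 7, in cloud
    return c@R.T+np.array(p["position"]), z>0
           ~~~~~^~~~~~~~~~~~~~~~~~~~~~~~
ValueError: operands could not be broadcast together with shapes (384,512) (3,)
```

```bash
sed -i 's/R=np.array(p\["rotation"\]);/R=Rotation.from_euler("xyz",p["rotation"]).as_matrix()/; 1a from scipy.spatial.transform import Rotation' h.py
python3 - <<'E'
from h import *
for n in("top","scene"):
    p=get_image(n); save(p,n+".png"); print(n,p["position"],p["rotation"])
    W,ok=cloud(p); np.savez(n,W=W,ok=ok,c=p["color"])
    for t in("box_1","tray","bar","bar_grip","amber_bottle","tape_roll","marker","beaker","tip_box","forceps"):
        for d in models.boxes_of(p,t)[:4]:
            l,tp,r,b=d["rect"];u,v=int((l+r)/2),int((tp+b)/2)
            print(t,round(d["score"],2),np.round(d["rect"]),np.round(W[v,u]))
E
```

```text
top [ 395.62641168   31.87817791 1093.44818732] [ 0.10862894  0.01011251 -1.59588697]
box_1 0.97 [155. 280. 206. 336.] [212. 273.  52.]
box_1 0.88 [296. 201. 339. 235.] [ 449. -113.   50.]
box_1 0.65 [236. 206. 283. 244.] [436.  50.  52.]
box_1 0.65 [362. 201. 412. 236.] [ 444. -306.   53.]
tray 0.92 [130. 146. 218. 208.] [588. 302.   2.]
bar_grip 0.75 [310. 101. 337. 124.] [ 774. -152.   -2.]
amber_bottle 0.85 [153. 228. 171. 245.] [410. 321.  71.]
tape_roll 0.61 [314. 103. 335. 125.] [ 770. -155.    0.]
marker 0.45 [248. 120. 290. 126.] [740.  17.  12.]
beaker 0.97 [347.  90. 383. 124.] [ 784. -276.   15.]
tip_box 0.57 [184. 102. 228. 135.] [746. 199.  57.]
forceps 0.6 [292. 202. 344. 236.] [ 449. -115.   56.]
scene [ 897.29900457 -118.24453842  769.7667921 ] [0.54275226 0.01030973 1.24495113]
box_1 0.96 [105. 131. 146. 186.] [ 280. -260.   53.]
box_1 0.91 [170. 173. 228. 226.] [ 456. -115.   55.]
box_1 0.85 [237. 158. 296. 203.] [458.  48.  57.]
box_1 0.68 [ 83. 200. 148. 252.] [ 459. -307.   54.]
tray 0.56 [317. 181. 447. 240.] [597. 296.   3.]
bar 0.64 [316. 179. 370. 191.] [500. 237.   1.]
bar_grip 0.64 [317. 180. 370. 193.] [526. 218.  45.]
amber_bottle 0.95 [355. 127. 376. 160.] [433. 321.  56.]
tape_roll 0.77 [207. 322. 248. 368.] [ 768. -144.    0.]
beaker 0.72 [139. 333. 187. 384.] [ 752. -268.    4.]
tip_box 0.66 [348. 251. 423. 314.] [766. 193.  54.]
tip_box 0.39 [317. 178. 368. 193.] [500. 237.   1.]
forceps 0.63 [259. 330. 323. 337.] [789. -15.   3.]
```

View pics/top.png

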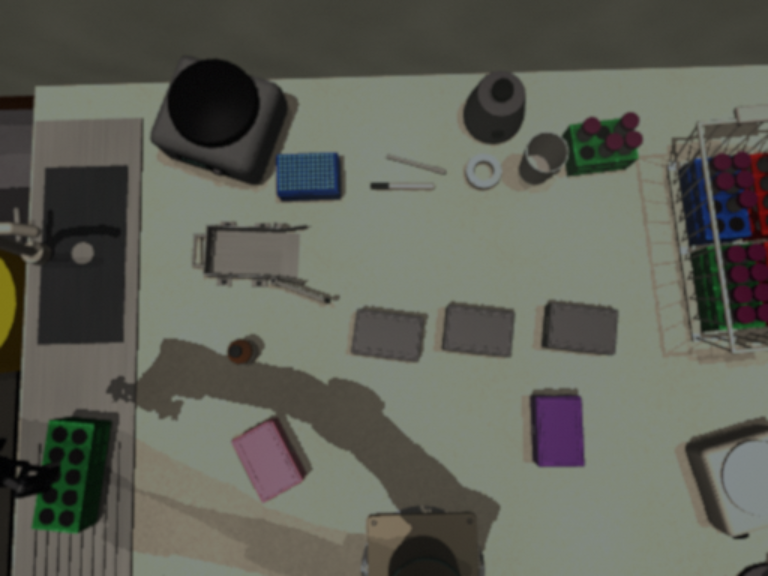

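View pics/scene.png

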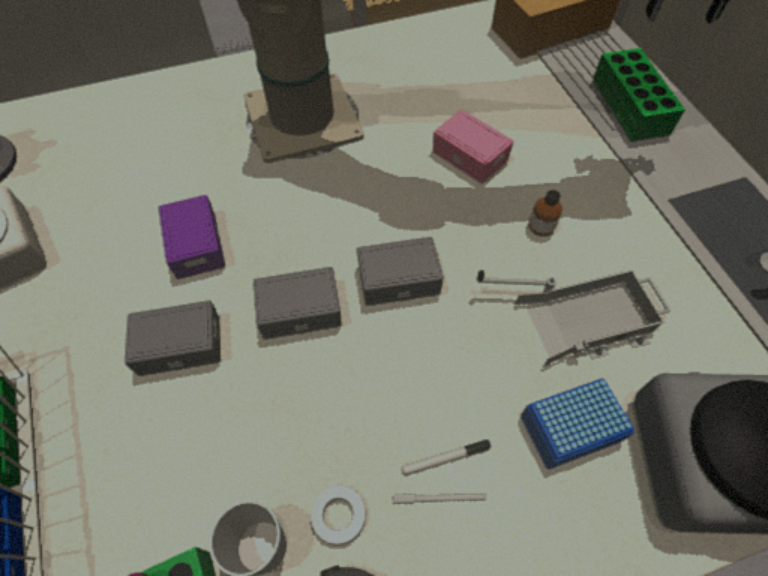

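```bash
cat >> h.py <<'E'
def rects(W,ok,zlo,zhi,xl,yl,minn=150):
    m=ok&(W[...,2]>zlo)&(W[...,2]<zhi)&(W[...,0]>xl[0])&(W[...,0]<xl[1])&(W[...,1]>yl[0])&(W[...,1]<yl[1])
    m=m.astype(np.uint8); n,L,S,_=cv2.connectedComponentsWithStats(m); out=[]
    for i in range(1,n):
        if S[i,4]<minn: continue
        P=W[L==i]; c,s,a=cv2.minAreaRect(P[:,:2].astype(np.float32))
        if s[0]>s[1]: s=(s[1],s[0]); a-=90   # long side angle from +y (deg)
        out.append((np.round(c,1),np.round(s,1),round((a+45)%180-45,1),round(float(np.median(P[:,2])),1)))
    return out
E
python3 - <<'E'
from h import *
for n in("top","scene"):
    d=np.load(n+".npz"); W,ok=d["W"],d["ok"]
    print(n,"boxes"); [print(*r) for r in rects(W,ok,42,65,(330,560),(-400,130))]
    print("tray walls"); [print(*r) for r in rects(W,ok,20,60,(480,680),(140,420),8)]
    m=ok&(abs(W[...,2]-2)<30)&(W[...,2]>22)&(W[...,0]>480)&(W[...,0]<680)&(W[...,1]>100)&(W[...,1]<420)
    P=W[m]
    for y in range(110,420,12):
        q=P[(P[:,1]>=y)&(P[:,1]<y+12)]
        if len(q): print(y+6, np.unique(np.round(q[:,0]/4)*4).astype(int).tolist(), q[:,2].max().round())
E
```

```text
top boxes
[ 442.5 -119.3] [ 86.3 127.9] -8.0 54.7
[ 441.2 -313.2] [ 86.1 128.8] -8.1 54.8
[438.2  52.4] [ 86.1 127.9] -8.9 54.5
tray walls
[605.9 287.4] [138.1 274.7] -14.2 35.0
212 [656] 26.0
224 [548, 656] 30.0
236 [548, 552, 652, 656] 32.0
248 [552, 652] 31.0
260 [548, 552, 556, 652] 31.0
272 [540, 560, 652] 32.0
284 [652, 656] 32.0
308 [656] 32.0
320 [656] 30.0
332 [656] 30.0
344 [560, 656] 32.0
356 [656] 26.0
368 [560, 564, 660] 30.0
380 [564, 660] 32.0
392 [564] 32.0
404 [568, 572, 576, 580, 584, 588, 592, 596, 600, 604, 608, 616, 620, 624, 628, 632, 636, 640, 644, 648, 652, 656, 660] 32.0
416 [580, 584, 640, 644, 648] 30.0
scene boxes
[441.1  52.8] [ 87.6 128.1] -8.8 54.3
[ 445.  -118.9] [ 89.1 127.9] -8.1 54.4
[ 444.9 -312.4] [ 86.8 128. ] -8.1 54.5
tray walls
[606.6 281.6] [140.5 288.5] -14.3 32.9
212 [548, 660] 32.0
224 [548, 552, 656, 660] 31.0
236 [552, 556, 656, 660] 31.0
248 [552, 556, 656] 31.0
260 [548, 552, 556, 560, 656] 32.0
272 [556, 560] 32.0
284 [560, 656] 31.0
296 [560, 564, 656, 660] 32.0
308 [560, 564, 656, 660] 30.0
320 [564, 656, 660] 32.0
332 [564, 660] 31.0
344 [564, 660] 32.0
356 [564, 568, 660] 32.0
368 [564, 568, 660, 664] 31.0
380 [564, 568, 660, 664] 32.0
392 [568, 664] 31.0
404 [568, 572, 576, 580, 584, 588, 592, 596, 600, 604, 608, 612, 616, 620, 624, 628, 632, 636, 640, 644, 648, 652, 656, 660] 32.0
416 [584, 588, 644, 648] 30.0
```

```bash
cat > fit.py <<'E'
from h import *
def tray():
    for n in("top","scene"):
        d=np.load(n+".npz"); W,ok=d["W"],d["ok"]
        P=W[ok&(W[...,2]>26)&(W[...,2]<38)]
        res=[]
        for nm,xl,yl,ax in(("near",(545,575),(250,392),1),("far",(645,672),(250,392),1),("end",(575,655),(396,416),0)):
            q=P[(P[:,0]>xl[0])&(P[:,0]<xl[1])&(P[:,1]>yl[0])&(P[:,1]<yl[1])]
            a,b=q[:,ax],q[:,1-ax]; c=np.polyfit(a,b,1)
            for _ in range(3):
                r=abs(b-np.polyval(c,a)); k=r<4; c=np.polyfit(a[k],b[k],1)
            print(n,nm,len(a),"slope %.3f"%c[0],"at y=320" if ax else "at x=608",np.polyval(c,320 if ax else 608).round(1), [np.percentile(b[k]-np.polyval(c,a[k]),t).round(1) for t in(5,95)])
        q=W[ok&(W[...,2]>37)&(W[...,2]<80)&(W[...,0]>470)&(W[...,0]<590)&(W[...,1]>80)&(W[...,1]<260)]
        print("bar pts",len(q), np.round(q[np.argsort(q[:,1])][::max(1,len(q)//12)]).astype(int).tolist())
        m=ok&(W[...,2]>50)&(W[...,2]<58)&(W[...,0]>380)&(W[...,0]<500)
        for y0 in(52,-119,-313):
            q=W[m&(abs(W[...,1]-y0)<70)][:,:2]; c=q.mean(0); v=np.linalg.svd(q-c,full_matrices=0)[2][0]; print("box",c.round(1),"dir x/y %.3f"%(v[0]/v[1]))
if __name__=="__main__": tray()
E
python3 fit.py
```

```text
top near 57 slope 0.068 at y=320 559.6 [np.float64(-1.9), np.float64(1.9)]
top far 84 slope 0.057 at y=320 656.3 [np.float64(-1.5), np.float64(2.5)]
top end 59 slope -0.062 at x=608 402.6 [np.float64(-1.9), np.float64(2.3)]
bar pts 176 [[476, 80, 56], [474, 86, 57], [486, 92, 47], [477, 100, 58], [488, 105, 53], [504, 159, 56], [511, 171, 43], [514, 185, 46], [523, 199, 46], [524, 211, 44], [527, 225, 45], [539, 240, 46], [539, 254, 46]]
box [437.7  51.7] dir x/y 0.155
box [ 441.5 -118.7] dir x/y 0.122
box [ 440.7 -312.2] dir x/y 0.145
scene near 164 slope 0.066 at y=320 562.5 [np.float64(-1.9), np.float64(1.4)]
scene far 126 slope 0.049 at y=320 659.3 [np.float64(-1.8), np.float64(2.1)]
scene end 120 slope -0.058 at x=608 403.4 [np.float64(-1.8), np.float64(1.8)]
bar pts 309 [[488, 80, 45], [484, 86, 54], [483, 92, 50], [484, 96, 53], [476, 102, 55], [488, 107, 53], [512, 161, 66], [513, 170, 41], [520, 187, 42], [528, 206, 45], [527, 220, 46], [536, 236, 46], [547, 255, 43]]
box [443.4  51.5] dir x/y 0.163
box [ 448.1 -119.3] dir x/y 0.133
box [ 447.3 -312.1] dir x/y 0.143
```

```bash
python3 -m handwheel '[{"delta_pos":[1.5,-2.5,0],"yaw":-0.05},{"delta_pos":[1.9,-2.98,0],"yaw":-0.06},{"delta_pos":[1.9,-2.98,0],"yaw":-0.06},{"delta_pos":[1.9,-2.98,0],"yaw":-0.06},{"delta_pos":[1.9,-2.98,0],"yaw":-0.06},{"delta_pos":[1.9,-2.98,0],"yaw":-0.06},{"delta_pos":[1.9,-2.98,0],"yaw":-0.06},{"delta_pos":[1.9,-2.98,0],"yaw":-0.06},{"delta_pos":[1.9,-2.98,0],"yaw":-0.06},{"delta_pos":[1.9,-2.98,0],"yaw":-0.06}]' -1
python3 -m handwheel '[{"delta_pos":[0,-3.3,-1],"yaw":-0.06},{"delta_pos":[0,-3.3,-1],"yaw":-0.06},{"delta_pos":[0,-3.3,-1],"yaw":-0.06},{"delta_pos":[0,-3.3,-1],"yaw":-0.06},{"delta_pos":[0,-3.3,-1],"yaw":-0.06},{"delta_pos":[0,-3.3,-1],"yaw":-0.06},{"delta_pos":[0,-3.3,-1],"yaw":-0.06},{"delta_pos":[0,-3.3,-1],"yaw":-0.06},{"delta_pos":[0,-3.3,-1],"yaw":-0.06},{"delta_pos":[0,0,0],"yaw":0}]'
```

```text
clock: 1.98
eef_pos: [450.5, 299.4, 231.6]
tool_rot: [3.141, -0.0, 2.131]
force: [0.5, 0.0, 0.3]
width: -0.2
gripper_force: 0.0
clock: 2.82
eef_pos: [448.8, -3.3, 140.5]
tool_rot: [-3.14, 0.004, 1.581]
force: [0.5, 0.1, -0.8]
width: 0.1
gripper_force: 0.0
```

```bash
python3 -m handwheel '[{"delta_pos":[-0.7,-2.97,0],"yaw":-0.01},{"delta_pos":[0,0,-2],"yaw":0},{"delta_pos":[0,0,-2.5],"yaw":0},{"delta_pos":[0,0,-2.5],"yaw":0},{"delta_pos":[0,0,-2.5],"yaw":0},{"delta_pos":[0,0,-2.5],"yaw":0},{"delta_pos":[0,0,0],"yaw":0},{"delta_pos":[0,0,0],"yaw":0}]'
python3 -m handwheel '[{"delta_pos":[0,0.4,0],"yaw":0},{"delta_pos":[0,0.4,0],"yaw":0},{"delta_pos":[0,0.4,0],"yaw":0}]'
python3 -m handwheel '[{"delta_pos":[0,0.4,0],"yaw":0},{"delta_pos":[0,0.4,0],"yaw":0}]'
python3 -m handwheel '[{"delta_pos":[0,0.4,0],"yaw":0}]'
python3 -m handwheel '[{"delta_pos":[0,0.4,0],"yaw":0}]'
```

```text
clock: 3.48
eef_pos: [441.2, -24.1, 35.3]
tool_rot: [-3.136, -0.005, 1.583]
force: [0.3, 0.5, 0.0]
width: 0.2
gripper_force: 0.0
clock: 3.73
eef_pos: [442.1, -11.6, 36.5]
tool_rot: [-3.139, -0.005, 1.584]
force: [-0.5, -0.5, -0.4]
width: 0.1
gripper_force: 0.4
clock: 3.9
eef_pos: [441.9, -3.8, 36.2]
tool_rot: [-3.139, -0.005, 1.584]
force: [-0.2, -1.7, 0.8]
width: -0.1
gripper_force: 0.7
clock: 3.98
eef_pos: [441.7, 0.2, 36.0]
tool_rot: [-3.138, -0.005, 1.583]
force: [0.1, -1.6, 1.8]
width: 0.1
gripper_force: 0.7
clock: 4.07
eef_pos: [441.5, 4.3, 35.8]
tool_rot: [-3.138, -0.005, 1.584]
force: [0.1, -1.2, 1.3]
width: -0.2
gripper_force: 0.7
```

```bash
python3 -m handwheel '[{"delta_pos":[0,-1.2,0],"yaw":0},{"delta_pos":[0,-1.2,0],"yaw":0},{"delta_pos":[0,-1.2,0],"yaw":0},{"delta_pos":[0,-0.4,0],"yaw":0},{"delta_pos":[0,-0.4,0],"yaw":0}]'
python3 -m handwheel '[{"delta_pos":[0,-0.4,0],"yaw":0},{"delta_pos":[0,-0.4,0],"yaw":0}]'
python3 -m handwheel '[{"delta_pos":[0,-0.4,0],"yaw":0}]'
python3 -m handwheel '[{"delta_pos":[0,-0.4,0],"yaw":0}]'
```

```text
clock: 4.48
eef_pos: [441.1, -39.9, 35.5]
tool_rot: [-3.136, -0.006, 1.583]
force: [-0.2, 2.1, 0.1]
width: 0.0
gripper_force: 1.0
clock: 4.65
eef_pos: [441.0, -47.2, 35.5]
tool_rot: [-3.136, -0.006, 1.585]
force: [-0.2, 1.4, 0.0]
width: -0.2
gripper_force: 0.5
clock: 4.73
eef_pos: [441.1, -51.5, 35.5]
tool_rot: [-3.136, -0.006, 1.585]
force: [-0.5, 1.4, 0.2]
width: -0.2
gripper_force: 0.4
clock: 4.82
eef_pos: [441.2, -55.9, 35.5]
tool_rot: [-3.137, -0.006, 1.584]
force: [-0.2, 0.3, -0.4]
width: -0.0
gripper_force: 0.3
```

```bash
python3 -m handwheel '[{"delta_pos":[0,0.4,1],"yaw":0},{"delta_pos":[0,0,2.5],"yaw":0},{"delta_pos":[0,0,3],"yaw":0},{"delta_pos":[0,0,1.5],"yaw":0.05}]'
python3 -m handwheel '[{"delta_pos":[-0.7,-2.5,0],"yaw":0.12},{"delta_pos":[-0.7,-2.5,0],"yaw":0.12},{"delta_pos":[-0.7,-2.5,0],"yaw":0.12},{"delta_pos":[-0.7,-2.5,0],"yaw":0.12},{"delta_pos":[-0.7,-2.5,0],"yaw":0.12},{"delta_pos":[-0.7,-2.5,0],"yaw":0.12},{"delta_pos":[-0.7,-2.5,0],"yaw":0.12},{"delta_pos":[-0.7,-2.5,0],"yaw":0.12},{"delta_pos":[-0.7,-2.5,0],"yaw":0.12},{"delta_pos":[-0.7,-2.5,0],"yaw":0.12}]' 1
python3 -m handwheel '[{"delta_pos":[0,0,0],"yaw":0.1},{"delta_pos":[0,0,0],"yaw":0.05},{"delta_pos":[0,0,0],"yaw":0},{"delta_pos":[0,0,0],"yaw":0}]'
python3 - <<'E'
from h import *
for n in("top","scene"):
    p=get_image(n); save(p,n+"2.png",1.2); W,ok=cloud(p); np.savez(n,W=W,ok=ok,c=p["color"])
    print(n); [print(*r) for r in rects(W,ok,42,58,(380,560),(-400,150))]
print(status.read_state()["qpos"])
E
```

```text
clock: 5.15
eef_pos: [441.9, -52.7, 117.6]
tool_rot: [-3.139, -0.004, 1.633]
force: [0.6, 0.8, 0.0]
width: -0.1
gripper_force: 0.0
clock: 5.98
eef_pos: [370.5, -303.6, 115.5]
tool_rot: [-3.136, -0.005, 2.839]
force: [1.0, 0.1, 0.3]
width: 85.5
gripper_force: 0.0
clock: 6.32
eef_pos: [370.9, -302.2, 115.5]
tool_rot: [-3.137, -0.005, 2.981]
force: [1.3, 0.6, 0.7]
width: 85.4
gripper_force: 0.0
top
[ 443.7 -136.5] [ 86.1 128.2] -6.3 54.5
[ 441.1 -313.1] [ 86.6 129.1] -8.4 54.6
[435.5  79.4] [ 85.6 128.1] -7.0 54.4
scene
[438.4  79.4] [ 87.3 128.1] -7.0 54.3
[ 446.8 -136. ] [ 87.4 127.9] -6.7 54.4
[ 443.9 -311.9] [ 88.7 128.4] -7.7 54.5
[ 0.67266055  0.57521847 -0.07710324  2.09113437  0.1048564   0.48160639
  1.92652048]
```

View pics/scene2.png

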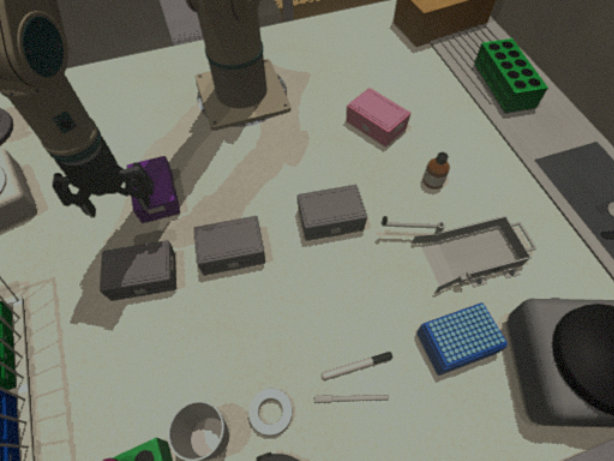

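```bash
python3 - <<'E'
from h import *
for n in("top","scene"):
    d=np.load(n+".npz"); W,ok,c=d["W"],d["ok"],d["c"].astype(int)
    m=ok&(c[...,2]>c[...,1]+40)&(c[...,0]>c[...,1]+30)&(W[...,1]<-150)&(W[...,0]<400)
    print(n,np.percentile(W[m],[1,50,99],axis=0).round(0).tolist())
E
```

```text
top [[197.0, -296.0, 50.0], [213.0, -281.0, 55.0], [312.0, -222.0, 59.0]]
scene [[198.0, -296.0, 51.0], [208.0, -259.0, 54.0], [345.0, -219.0, 143.0]]
```

```bash
python3 -m handwheel '[{"delta_pos":[0.3,-0.3,-1],"yaw":0},{"delta_pos":[0,0,-2],"yaw":0.02},{"delta_pos":[0,0,-2],"yaw":0},{"delta_pos":[0,0,-2],"yaw":0},{"delta_pos":[0,0,-2],"yaw":0},{"delta_pos":[0,0,-1.2],"yaw":0},{"delta_pos":[0,0,0],"yaw":0},{"delta_pos":[0,0,0],"yaw":0}]'
python3 -m handwheel '[{"delta_pos":[0.5,0,0],"yaw":0},{"delta_pos":[0.5,0,0],"yaw":0},{"delta_pos":[0.5,0,0],"yaw":0}]'
python3 -m handwheel '[{"delta_pos":[0.4,0,0],"yaw":0},{"delta_pos":[0.4,0,0],"yaw":0}]'
python3 -m handwheel '[{"delta_pos":[0.4,0,0],"yaw":0},{"delta_pos":[0.4,0,0],"yaw":0}]'
python3 -m handwheel '[{"delta_pos":[0.4,0,0],"yaw":0},{"delta_pos":[0.4,0,0],"yaw":0}]'
```

```text
clock: 7.08
eef_pos: [374.1, -304.6, 12.6]
tool_rot: [-3.138, -0.007, 3.004]
force: [-0.3, 0.6, 0.5]
width: 85.3
gripper_force: 0.0
clock: 7.33
eef_pos: [390.1, -305.5, 14.4]
tool_rot: [-3.136, -0.004, 3.003]
force: [-5.3, -0.1, 4.5]
width: 85.1
gripper_force: 3.0
clock: 7.5
eef_pos: [394.7, -305.0, 14.1]
tool_rot: [-3.137, -0.01, 3.002]
force: [-7.2, -0.0, 5.2]
width: 85.2
gripper_force: 3.5
clock: 7.67
eef_pos: [402.1, -305.0, 14.1]
tool_rot: [-3.137, -0.011, 3.002]
force: [-7.2, -0.3, 5.5]
width: 85.3
gripper_force: 3.7
clock: 7.83
eef_pos: [410.1, -305.0, 14.0]
tool_rot: [-3.137, -0.011, 3.002]
force: [-8.5, -0.5, 7.3]
width: 85.2
gripper_force: 3.7
```

```bash
python3 -m handwheel '[{"delta_pos":[0.6,0,0],"yaw":0.005},{"delta_pos":[0.6,0,0],"yaw":0.005},{"delta_pos":[0.6,0,0],"yaw":0.005},{"delta_pos":[0.6,0,0],"yaw":0.005},{"delta_pos":[0.6,0,0],"yaw":0.005},{"delta_pos":[0.6,0,0],"yaw":0.005},{"delta_pos":[0.6,0,0],"yaw":0.005},{"delta_pos":[0.6,0,0],"yaw":0.005},{"delta_pos":[0.6,0,0],"yaw":0.005}]'
python3 -m handwheel '[{"delta_pos":[0.6,0,0],"yaw":0.005},{"delta_pos":[0.6,0,0],"yaw":0.005},{"delta_pos":[0.6,0,0],"yaw":0.005},{"delta_pos":[0.6,0,0],"yaw":0.005},{"delta_pos":[0.6,0,0],"yaw":0.005},{"delta_pos":[0.6,0,0],"yaw":0.005},{"delta_pos":[0.6,0,0],"yaw":0.005},{"delta_pos":[0.5,0,0],"yaw":0.005},{"delta_pos":[0.2,0,0],"yaw":0}]'
python3 -m handwheel '[{"delta_pos":[-0.5,0,0],"yaw":0},{"delta_pos":[-2,0,0],"yaw":0},{"delta_pos":[0,0,0],"yaw":0}]'
cat > look.py <<'E'
from h import *
import sys
for n in("top","scene"):
    p=get_image(n); save(p,n+sys.argv[1]+".png",1.2); W,ok=cloud(p); np.savez(n,W=W,ok=ok,c=p["color"])
    print(n); [print(*r) for r in rects(W,ok,47,59,(395,700),(-420,450))]
E
python3 look.py 3
```

```text
clock: 8.58
eef_pos: [464.6, -305.4, 14.0]
tool_rot: [-3.137, -0.01, 3.047]
force: [-7.5, -1.5, 3.4]
width: 85.3
gripper_force: 3.3
clock: 9.33
eef_pos: [515.1, -305.4, 14.0]
tool_rot: [-3.137, -0.008, 3.088]
force: [-5.8, -0.7, 4.6]
width: 85.3
gripper_force: 3.4
clock: 9.58
eef_pos: [487.8, -305.2, 13.5]
tool_rot: [-3.137, -0.009, 3.087]
force: [-2.7, 0.3, 0.3]
width: 85.2
gripper_force: 0.0
top
[ 568.  -308.5] [ 84.6 129.3] -1.5 54.8
[ 443.8 -136.1] [ 86.  127.6] -6.3 54.7
[435.6  79.3] [ 85.8 127.9] -7.1 54.6
scene
[438.4  79.5] [ 87.6 127.9] -6.5 54.4
[ 447.1 -136. ] [ 87.6 127.7] -6.5 54.5
[ 571.2 -307.8] [ 86.9 128.1] -3.1 54.7
```

```bash
python3 -m handwheel '[{"delta_pos":[0,0,2],"yaw":0},{"delta_pos":[0,0,3],"yaw":0},{"delta_pos":[0,0,3],"yaw":0},{"delta_pos":[0,0,2],"yaw":-0.07},{"delta_pos":[0,-1.5,0],"yaw":-0.115},{"delta_pos":[0,-1.5,0],"yaw":-0.115},{"delta_pos":[0.5,-1.5,0],"yaw":-0.115},{"delta_pos":[1,-1.5,0],"yaw":-0.115},{"delta_pos":[1,-1.5,0],"yaw":-0.115},{"delta_pos":[1,-1.5,0],"yaw":-0.115}]' 0
python3 -m handwheel '[{"delta_pos":[1,-0.5,0],"yaw":-0.115},{"delta_pos":[1,0,0],"yaw":-0.115},{"delta_pos":[1,0,0],"yaw":-0.115},{"delta_pos":[1,0,0],"yaw":-0.115},{"delta_pos":[0.2,0,0],"yaw":-0.115},{"delta_pos":[0,0,0],"yaw":-0.115},{"delta_pos":[0,0,0],"yaw":-0.115},{"delta_pos":[0,0,0],"yaw":-0.01},{"delta_pos":[0,0,0],"yaw":0}]'
```

```text
clock: 10.52
eef_pos: [528.4, -395.6, 114.1]
tool_rot: [-3.138, -0.003, 2.324]
force: [0.6, -0.7, -1.2]
width: 42.8
gripper_force: 0.0
clock: 11.27
eef_pos: [569.4, -399.6, 113.5]
tool_rot: [-3.138, -0.005, 1.517]
force: [-0.7, -0.6, -0.0]
width: 42.8
gripper_force: 0.0
```

```bash
python3 -m handwheel '[{"delta_pos":[-0.4,0,-1],"yaw":0},{"delta_pos":[0,0,-2],"yaw":0},{"delta_pos":[0,0,-2],"yaw":0},{"delta_pos":[0,0,-2],"yaw":0},{"delta_pos":[0,0,-2],"yaw":0},{"delta_pos":[0,0,-1],"yaw":0},{"delta_pos":[0,0,0],"yaw":0},{"delta_pos":[0,0.5,0],"yaw":0},{"delta_pos":[0,0.4,0],"yaw":0},{"delta_pos":[0,0.3,0],"yaw":0}]'
python3 -m handwheel '[{"delta_pos":[0.02,0.3,0],"yaw":0},{"delta_pos":[0.02,0.3,0],"yaw":0},{"delta_pos":[0.02,0.4,0],"yaw":0},{"delta_pos":[0.03,0.5,0],"yaw":0},{"delta_pos":[0.04,0.6,0],"yaw":0},{"delta_pos":[0.05,0.7,0],"yaw":0},{"delta_pos":[0.05,0.8,0],"yaw":0},{"delta_pos":[0.05,0.8,0],"yaw":0},{"delta_pos":[0.05,0.8,0],"yaw":0},{"delta_pos":[0.05,0.8,0],"yaw":0}]'
python3 -m handwheel '[{"delta_pos":[0.05,0.8,0],"yaw":0},{"delta_pos":[0.05,0.8,0],"yaw":0},{"delta_pos":[0.05,0.8,0],"yaw":0},{"delta_pos":[0.05,0.8,0],"yaw":0},{"delta_pos":[0.05,0.8,0],"yaw":0},{"delta_pos":[0.05,0.8,0],"yaw":0},{"delta_pos":[0.05,0.8,0],"yaw":0},{"delta_pos":[0.05,0.8,0],"yaw":0},{"delta_pos":[0.05,0.8,0],"yaw":0},{"delta_pos":[0.05,0.8,0],"yaw":0}]'
python3 look.py 4
```

```text
clock: 12.1
eef_pos: [565.2, -387.8, 14.9]
tool_rot: [-3.139, -0.005, 1.514]
force: [0.2, 1.1, -0.5]
width: 42.7
gripper_force: 0.0
clock: 12.93
eef_pos: [568.3, -330.2, 14.5]
tool_rot: [-3.139, -0.001, 1.512]
force: [-0.1, -5.4, 2.1]
width: 42.8
gripper_force: 2.7
clock: 13.77
eef_pos: [573.5, -250.3, 14.5]
tool_rot: [-3.139, -0.001, 1.512]
force: [-1.3, -5.9, 3.2]
width: 42.7
gripper_force: 2.8
top
[ 577.3 -164.3] [86.6 99.6] -3.8 54.6
[ 446.3 -113.8] [82.9 85.8] 83.3 54.6
[435.7  79.4] [ 85.8 128.1] -7.0 54.6
scene
[438.9  79.6] [ 87.1 127.9] -6.8 54.4
[ 447.1 -136. ] [ 87.4 127.7] -6.4 54.6
[ 579.8 -175.8] [ 85.9 129.8] -3.6 54.6
```

```bash
python3 -m handwheel '[{"delta_pos":[0.05,0.8,0],"yaw":0},{"delta_pos":[0.05,0.8,0],"yaw":0},{"delta_pos":[0.05,0.8,0],"yaw":0},{"delta_pos":[0.05,0.8,0],"yaw":0},{"delta_pos":[0.05,0.8,0],"yaw":0},{"delta_pos":[0.05,0.8,0],"yaw":0},{"delta_pos":[0.05,0.8,0],"yaw":0},{"delta_pos":[0.05,0.8,0],"yaw":0},{"delta_pos":[0.05,0.8,0],"yaw":0},{"delta_pos":[0.05,0.8,0],"yaw":0}]'
python3 -m handwheel '[{"delta_pos":[0.05,0.8,0],"yaw":0},{"delta_pos":[0.05,0.8,0],"yaw":0},{"delta_pos":[0.05,0.8,0],"yaw":0},{"delta_pos":[0.05,0.8,0],"yaw":0},{"delta_pos":[0.05,0.8,0],"yaw":0},{"delta_pos":[0.05,0.8,0],"yaw":0},{"delta_pos":[0.05,0.8,0],"yaw":0},{"delta_pos":[0.05,0.8,0],"yaw":0},{"delta_pos":[0.05,0.8,0],"yaw":0},{"delta_pos":[0.05,0.8,0],"yaw":0}]'
python3 -m handwheel '[{"delta_pos":[0.05,0.8,0],"yaw":0},{"delta_pos":[0.05,0.8,0],"yaw":0},{"delta_pos":[0.05,0.8,0],"yaw":0},{"delta_pos":[0.05,0.8,0],"yaw":0},{"delta_pos":[0.05,0.8,0],"yaw":0},{"delta_pos":[0.05,0.8,0],"yaw":0},{"delta_pos":[0.05,0.8,0],"yaw":0},{"delta_pos":[0.05,0.8,0],"yaw":0},{"delta_pos":[0.05,0.8,0],"yaw":0},{"delta_pos":[0.05,0.8,0],"yaw":0}]'
python3 -m handwheel '[{"delta_pos":[0.05,0.8,0],"yaw":0},{"delta_pos":[0.05,0.8,0],"yaw":0},{"delta_pos":[0.05,0.8,0],"yaw":0},{"delta_pos":[0.05,0.8,0],"yaw":0},{"delta_pos":[0.05,0.8,0],"yaw":0},{"delta_pos":[0.05,0.8,0],"yaw":0},{"delta_pos":[0.05,0.7,0],"yaw":0},{"delta_pos":[0.04,0.6,0],"yaw":0}]'
python3 look.py 5
```

```text
clock: 14.7
eef_pos: [578.4, -170.8, 14.3]
tool_rot: [-3.139, -0.001, 1.511]
force: [-1.1, -5.7, 4.5]
width: 42.8
gripper_force: 3.1
clock: 15.53
eef_pos: [583.5, -91.0, 14.3]
tool_rot: [-3.139, -0.001, 1.511]
force: [-0.2, -6.3, 5.3]
width: 42.7
gripper_force: 3.4
clock: 16.37
eef_pos: [588.5, -11.2, 14.3]
tool_rot: [-3.139, -0.002, 1.511]
force: [-0.3, -8.1, 6.3]
width: 42.6
gripper_force: 3.6
clock: 17.03
eef_pos: [592.4, 49.9, 14.3]
tool_rot: [-3.138, -0.002, 1.511]
force: [-0.8, -7.3, 6.4]
width: 42.4
gripper_force: 3.8
top
[ 443.7 -136.6] [ 86.  128.2] -6.5 54.7
[435.5  61.4] [81.4 95.6] -1.4 54.6
scene
[435.3  46.7] [61.7 85. ] 83.0 54.4
[ 446.5 -136.1] [ 86.8 128. ] -6.4 54.5
[598.9 128.3] [ 85.8 117.9] -3.0 54.5
```

View pics/scene5.png

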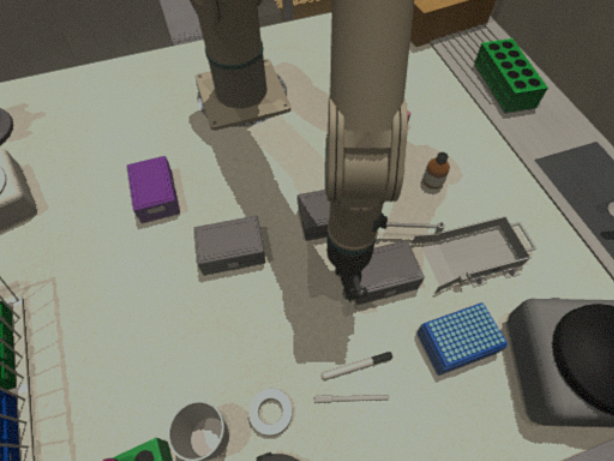

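```bash
python3 -m handwheel '[{"delta_pos":[0.04,0.6,0],"yaw":0},{"delta_pos":[0.04,0.6,0],"yaw":0},{"delta_pos":[0.04,0.6,0],"yaw":0},{"delta_pos":[0.04,0.6,0],"yaw":0},{"delta_pos":[0.04,0.6,0],"yaw":0},{"delta_pos":[0.04,0.6,0],"yaw":0},{"delta_pos":[0.04,0.6,0],"yaw":0},{"delta_pos":[0.03,0.6,0],"yaw":0},{"delta_pos":[0.03,0.6,0],"yaw":0},{"delta_pos":[0.03,0.6,0],"yaw":0}]'
python3 -m handwheel '[{"delta_pos":[0.04,0.6,0],"yaw":0},{"delta_pos":[0.04,0.6,0],"yaw":0},{"delta_pos":[0.04,0.6,0],"yaw":0},{"delta_pos":[0.04,0.6,0],"yaw":0},{"delta_pos":[0.04,0.6,0],"yaw":0}]'
python3 -m handwheel '[{"delta_pos":[0.04,0.6,0],"yaw":0},{"delta_pos":[0.04,0.6,0],"yaw":0},{"delta_pos":[0.04,0.6,0],"yaw":0},{"delta_pos":[0.03,0.6,0],"yaw":0},{"delta_pos":[0.03,0.6,0],"yaw":0}]'
python3 look.py 6
```

```text
clock: 17.97
eef_pos: [596.0, 109.2, 14.2]
tool_rot: [-3.138, -0.001, 1.51]
force: [-0.9, -8.5, 6.8]
width: 42.4
gripper_force: 3.5
clock: 18.38
eef_pos: [597.9, 139.4, 14.2]
tool_rot: [-3.138, -0.002, 1.51]
force: [-0.5, -8.3, 7.0]
width: 42.8
gripper_force: 3.6
clock: 18.8
eef_pos: [599.8, 169.2, 14.2]
tool_rot: [-3.138, -0.001, 1.51]
force: [0.1, -8.6, 7.1]
width: 43.1
gripper_force: 3.5
top
[ 443.7 -136.3] [ 85.8 127.8] -6.4 54.7
[435.7  79.3] [ 85.8 127.9] -7.0 54.6
scene
[438.6  79.7] [ 86.5 128. ] -6.9 54.4
[ 447.2 -136.1] [ 86.8 128. ] -6.5 54.5
[606.1 254. ] [ 86.4 106.2] -3.2 56.7
```

```bash
python3 -m handwheel '[{"delta_pos":[0.03,0.5,0],"yaw":0},{"delta_pos":[0.03,0.5,0],"yaw":0},{"delta_pos":[0.03,0.5,0],"yaw":0},{"delta_pos":[0.03,0.5,0],"yaw":0},{"delta_pos":[0.03,0.5,0],"yaw":0},{"delta_pos":[0.03,0.5,0],"yaw":0},{"delta_pos":[0.03,0.5,0],"yaw":0},{"delta_pos":[0.03,0.5,0],"yaw":0},{"delta_pos":[0.03,0.5,0],"yaw":0},{"delta_pos":[0.03,0.5,0],"yaw":0}]'
python3 -m handwheel '[{"delta_pos":[0.03,0.5,0],"yaw":0},{"delta_pos":[0.03,0.5,0],"yaw":0},{"delta_pos":[0.03,0.5,0],"yaw":0},{"delta_pos":[0.03,0.5,0],"yaw":0},{"delta_pos":[0.03,0.4,0],"yaw":0},{"delta_pos":[0.02,0.4,0],"yaw":0}]'
python3 -m handwheel '[{"delta_pos":[0.02,0.3,0],"yaw":0},{"delta_pos":[0.01,0.2,0],"yaw":0},{"delta_pos":[0.01,0.2,0],"yaw":0}]'
```

```text
clock: 19.73
eef_pos: [604.5, 213.3, 16.6]
tool_rot: [-3.14, 0.004, 1.508]
force: [-3.6, -17.6, 22.3]
width: 43.1
gripper_force: 9.2
clock: 20.23
eef_pos: [607.0, 242.5, 16.5]
tool_rot: [-3.141, 0.003, 1.508]
force: [-0.6, -14.8, 20.0]
width: 42.6
gripper_force: 7.7
clock: 20.48
eef_pos: [607.4, 249.3, 16.5]
tool_rot: [-3.141, 0.003, 1.508]
force: [-0.9, -16.4, 20.3]
width: 42.5
gripper_force: 8.2
```

```bash
python3 -m handwheel '[{"delta_pos":[0,0,0.15],"yaw":0},{"delta_pos":[0.01,0.2,0.1],"yaw":0},{"delta_pos":[0.01,0.2,0],"yaw":0}]'
python3 -m handwheel '[{"delta_pos":[0.01,0.2,0],"yaw":0},{"delta_pos":[0.01,0.2,0],"yaw":0}]'
python3 -m handwheel '[{"delta_pos":[0.01,0.2,0],"yaw":0},{"delta_pos":[0.01,0.1,0],"yaw":0}]'
```

```text
clock: 20.73
eef_pos: [605.1, 259.0, 16.6]
tool_rot: [-3.137, -0.002, 1.511]
force: [-0.5, -7.9, 6.9]
width: 42.8
gripper_force: 3.9
clock: 20.9
eef_pos: [605.2, 262.2, 16.6]
tool_rot: [-3.137, -0.001, 1.511]
force: [0.1, -9.2, 7.3]
width: 42.7
gripper_force: 4.0
clock: 21.07
eef_pos: [605.3, 265.4, 16.6]
tool_rot: [-3.137, -0.001, 1.512]
force: [-0.7, -8.9, 7.8]
width: 42.8
gripper_force: 5.0
```

Forces dropped back to plain drag; keep creeping until the end wall is felt.

```bash
python3 -m handwheel '[{"delta_pos":[0.01,0.1,0],"yaw":0},{"delta_pos":[0.01,0.1,0],"yaw":0}]'
python3 -m handwheel '[{"delta_pos":[0,0.1,0],"yaw":0},{"delta_pos":[0,0.1,0],"yaw":0}]'
python3 look.py 7
```

```text
clock: 21.23
eef_pos: [605.3, 265.5, 16.5]
tool_rot: [-3.136, 0.001, 1.511]
force: [-0.6, -12.8, 9.9]
width: 42.6
gripper_force: 6.0
clock: 21.4
eef_pos: [605.3, 265.5, 16.5]
tool_rot: [-3.136, 0.004, 1.51]
force: [-2.4, -15.3, 10.3]
width: 42.6
gripper_force: 7.5
top
[573.  320.6] [47.1 62.7] -28.6 55.8
[ 443.8 -136.7] [ 86.  128.2] -6.4 54.6
[435.6  79.2] [ 85.8 127.8] -7.0 54.5
scene
[438.2  79.8] [ 87.4 128.5] -6.6 54.3
[613.  354.2] [84.4 96.4] -3.2 56.4
[ 446.6 -136.1] [ 87.4 128. ] -6.6 54.5
```

```bash
python3 -m handwheel '[{"delta_pos":[0,-0.3,0],"yaw":0},{"delta_pos":[0,-0.7,0],"yaw":0},{"delta_pos":[-0.1,-1.5,0],"yaw":0},{"delta_pos":[-0.1,-2,0.5],"yaw":0},{"delta_pos":[0,-0.5,2],"yaw":0},{"delta_pos":[0,0,3],"yaw":0},{"delta_pos":[0,0,3],"yaw":0},{"delta_pos":[0,0,2],"yaw":0}]'
python3 -m handwheel '[{"delta_pos":[-2.5,0,0],"yaw":0},{"delta_pos":[-2.5,0,0],"yaw":0},{"delta_pos":[-2.5,0,0],"yaw":0},{"delta_pos":[-2.5,0,0],"yaw":0},{"delta_pos":[-1.5,-1,0],"yaw":0},{"delta_pos":[0,0,0],"yaw":0},{"delta_pos":[0,0,0],"yaw":0}]' -1
python3 look.py 8; python3 - <<'E'
from h import *
for n in("top","scene"):
    d=np.load(n+".npz"); W,ok=d["W"],d["ok"]
    q=W[ok&(W[...,2]>37)&(W[...,2]<80)&(W[...,0]>470)&(W[...,0]<560)&(W[...,1]>155)&(W[...,1]<275)]
    print(n,len(q), np.round(q[np.argsort(q[:,1])][::max(1,len(q)//14)]).astype(int).tolist())
E
```

```text
clock: 22.17
eef_pos: [603.3, 222.7, 122.9]
tool_rot: [-3.137, -0.007, 1.513]
force: [1.2, 0.0, 0.3]
width: 42.9
gripper_force: 0.0
clock: 22.75
eef_pos: [487.0, 212.7, 120.9]
tool_rot: [-3.135, -0.006, 1.513]
force: [0.1, -0.1, 0.5]
width: 0.1
gripper_force: 0.0
top
[635.5 335.7] [ 31.3 130.5] -1.8 56.2
[ 443.7 -136.4] [ 86.  127.7] -6.1 54.6
[435.6  79.3] [ 85.7 128. ] -7.1 54.5
scene
[439.   79.5] [ 86.1 127.8] -6.8 54.4
[611.5 336.6] [ 86.1 129.4] -3.2 56.2
[ 446.9 -136.1] [ 87.3 127.9] -6.3 54.5
top 53 [[503, 158, 60], [509, 160, 62], [503, 163, 68], [508, 165, 68], [506, 169, 61], [511, 174, 46], [511, 176, 49], [514, 180, 47], [514, 182, 47], [514, 185, 48], [517, 188, 44], [517, 190, 50], [514, 194, 48], [520, 196, 48], [523, 199, 47], [523, 202, 46], [520, 205, 45], [523, 208, 46]]
scene 213 [[511, 158, 61], [511, 162, 64], [514, 165, 53], [516, 173, 43], [519, 185, 42], [518, 196, 44], [529, 207, 41], [526, 215, 46], [532, 223, 43], [538, 234, 41], [540, 244, 47], [545, 256, 44], [544, 263, 48], [551, 266, 52], [544, 274, 47]]
```

View pics/scene8.png

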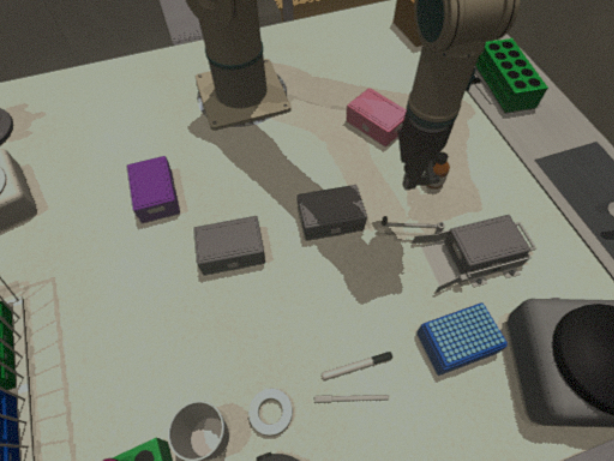

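```bash
python3 -m handwheel '[{"delta_pos":[0,-0.8,-1],"yaw":0},{"delta_pos":[0,-0.8,-2],"yaw":0},{"delta_pos":[0,0,-2],"yaw":0},{"delta_pos":[0,0,-2],"yaw":0},{"delta_pos":[0,0,-1.2],"yaw":0},{"delta_pos":[0,0,0],"yaw":0}]'
python3 -m handwheel '[{"delta_pos":[0.43,-0.23,0],"yaw":0},{"delta_pos":[0.43,-0.23,0],"yaw":0},{"delta_pos":[0.43,-0.23,0],"yaw":0},{"delta_pos":[0.65,-0.28,0],"yaw":0},{"delta_pos":[0.65,-0.28,0],"yaw":0},{"delta_pos":[0.65,-0.28,0],"yaw":0},{"delta_pos":[0.65,-0.28,0],"yaw":0}]'
python3 -m handwheel '[{"delta_pos":[0.68,-0.04,0],"yaw":0},{"delta_pos":[0.68,-0.04,0],"yaw":0},{"delta_pos":[0.68,-0.04,0],"yaw":0},{"delta_pos":[0.68,-0.04,0],"yaw":0},{"delta_pos":[0.68,-0.04,0],"yaw":0},{"delta_pos":[0.65,0.18,0],"yaw":0},{"delta_pos":[0.65,0.18,0],"yaw":0},{"delta_pos":[0.65,0.18,0],"yaw":0},{"delta_pos":[0.65,0.18,0],"yaw":0}]'
python3 -m handwheel '[{"delta_pos":[0.57,0.38,0],"yaw":0},{"delta_pos":[0.57,0.38,0],"yaw":0},{"delta_pos":[0.57,0.38,0],"yaw":0},{"delta_pos":[0.57,0.38,0],"yaw":0},{"delta_pos":[0.43,0.52,0],"yaw":0},{"delta_pos":[0.43,0.52,0],"yaw":0},{"delta_pos":[0.43,0.52,0],"yaw":0},{"delta_pos":[0.43,0.52,0],"yaw":0}]'
python3 look.py 9; python3 - <<'E'
from h import *
for n in("top","scene"):
    d=np.load(n+".npz"); W,ok=d["W"],d["ok"]
    q=W[ok&(W[...,2]>38)&(W[...,2]<72)&(W[...,0]>530)&(W[...,0]<690)&(W[...,1]>155)&(W[...,1]<270)]
    print(n,len(q), np.round(q[np.argsort(q[:,1])][::max(1,len(q)//14)]).astype(int).tolist())
E
```

```text
clock: 23.35
eef_pos: [487.7, 196.5, 36.5]
tool_rot: [-3.134, -0.004, 1.513]
force: [-0.9, 0.4, 0.7]
width: -0.1
gripper_force: 0.0
clock: 23.93
eef_pos: [528.4, 178.9, 39.5]
tool_rot: [-3.138, -0.006, 1.514]
force: [-0.8, 1.6, 3.2]
width: 0.1
gripper_force: 1.2
clock: 24.68
eef_pos: [587.6, 183.7, 38.6]
tool_rot: [-3.136, -0.004, 1.513]
force: [-0.7, 0.5, 0.9]
width: -0.4
gripper_force: 0.4
clock: 25.35
eef_pos: [627.5, 220.7, 39.0]
tool_rot: [-3.137, -0.005, 1.514]
force: [-1.3, -0.7, 0.3]
width: -0.1
gripper_force: 0.3
top
[598.5 290.2] [36.1 70.9] 83.9 55.6
[ 443.7 -136.4] [ 86.  128.4] -6.2 54.8
[435.8  79.2] [ 85.7 127.7] -6.8 54.5
scene
[438.4  79.9] [ 87.  128.1] -6.8 54.4
[611.6 337.9] [ 86. 128.] -3.5 56.3
[ 446.4 -136.2] [ 88.1 128.1] -6.1 54.5
top 66 [[627, 206, 51], [619, 207, 48], [619, 210, 45], [612, 212, 69], [577, 251, 45], [574, 254, 46], [571, 254, 44], [570, 256, 49], [580, 257, 43], [562, 259, 47], [554, 260, 44], [548, 262, 48], [545, 262, 47], [554, 264, 41], [547, 265, 49], [540, 267, 40], [542, 268, 46]]
scene 88 [[626, 208, 67], [635, 209, 56], [633, 209, 57], [625, 209, 46], [631, 210, 61], [629, 210, 54], [635, 211, 64], [635, 212, 53], [638, 213, 63], [642, 213, 61], [617, 214, 62], [641, 219, 50], [656, 223, 51], [654, 225, 41], [659, 227, 50]]
```

```bash
python3 -m handwheel '[{"delta_pos":[0.25,0.5,0],"yaw":0},{"delta_pos":[0.25,0.5,0],"yaw":0},{"delta_pos":[0.2,0.5,0],"yaw":0}]'
for i in 1; do :; done
python3 -m handwheel '[{"delta_pos":[0.1,0.3,0],"yaw":0},{"delta_pos":[0.1,0.3,0],"yaw":0}]'
python3 -m handwheel '[{"delta_pos":[0,0.2,0],"yaw":0},{"delta_pos":[0,0.2,0],"yaw":0}]'
python3 -m handwheel '[{"delta_pos":[0,0.2,0],"yaw":0},{"delta_pos":[0,0.1,0],"yaw":0}]'
```

```text
clock: 25.7
eef_pos: [634.4, 235.3, 39.1]
tool_rot: [-3.137, -0.005, 1.513]
force: [0.5, -0.5, -0.1]
width: -0.2
gripper_force: 0.3
clock: 25.87
eef_pos: [636.3, 241.6, 39.0]
tool_rot: [-3.137, -0.005, 1.514]
force: [-1.6, 0.1, 0.2]
width: 0.1
gripper_force: 0.2
clock: 26.03
eef_pos: [636.5, 245.1, 39.1]
tool_rot: [-3.138, -0.005, 1.513]
force: [0.6, -1.2, 1.2]
width: 0.0
gripper_force: 0.2
clock: 26.2
eef_pos: [636.4, 248.2, 39.1]
tool_rot: [-3.137, -0.005, 1.513]
force: [0.6, -0.1, 0.2]
width: 0.0
gripper_force: 0.2
```

```bash
python3 -m handwheel '[{"delta_pos":[0,0.2,0],"yaw":0},{"delta_pos":[0,0.1,0],"yaw":0}]'
python3 -m handwheel '[{"delta_pos":[0,0.2,0],"yaw":0},{"delta_pos":[0,0.1,0],"yaw":0}]'
python3 -m handwheel '[{"delta_pos":[0,0.1,0],"yaw":0},{"delta_pos":[0,0.1,0],"yaw":0}]'
```

```text
clock: 26.37
eef_pos: [636.4, 250.4, 39.1]
tool_rot: [-3.137, -0.004, 1.513]
force: [-0.4, -3.0, 0.5]
width: 0.3
gripper_force: 1.2
clock: 26.53
eef_pos: [636.5, 250.7, 39.1]
tool_rot: [-3.137, -0.001, 1.512]
force: [-1.4, -7.8, 1.8]
width: 0.1
gripper_force: 3.7
clock: 26.7
eef_pos: [636.4, 250.8, 39.1]
tool_rot: [-3.137, 0.001, 1.511]
force: [-1.7, -9.5, 2.9]
width: 0.1
gripper_force: 5.0
```

```bash
python3 -m handwheel '[{"delta_pos":[-0.1,-0.3,0],"yaw":0},{"delta_pos":[-0.1,-0.7,0],"yaw":0},{"delta_pos":[0,-1.5,0],"yaw":0},{"delta_pos":[0,-2,0.5],"yaw":0},{"delta_pos":[0,-1,2],"yaw":0},{"delta_pos":[0,-1,3],"yaw":0},{"delta_pos":[0,-2.5,3],"yaw":0},{"delta_pos":[0,-3,2],"yaw":0},{"delta_pos":[0,-3,2],"yaw":0},{"delta_pos":[0,-3,0],"yaw":0}]'
python3 -m handwheel '[{"delta_pos":[0,-3.5,0],"yaw":0},{"delta_pos":[0,-3.5,0],"yaw":0},{"delta_pos":[0,-3.5,0],"yaw":0},{"delta_pos":[0,0,0],"yaw":0},{"delta_pos":[0,0,0],"yaw":0}]'
python3 look.py 10; python3 - <<'E'
from h import *
for n in("top","scene"):
    d=np.load(n+".npz"); W,ok=d["W"],d["ok"]
    q=W[ok&(W[...,2]>38)&(W[...,2]<72)&(W[...,0]>530)&(W[...,0]<690)&(W[...,1]>205)&(W[...,1]<273)]
    print(n,len(q), np.round(q[np.argsort(q[:,0])][::max(1,len(q)//14)]).astype(int).tolist())
    c=d["c"][:, :, ::-1]
im=cv2.resize(c[150:300,260:460],None,fx=4,fy=4); cv2.imwrite("pics/crop.png",im)
E
```

```text
clock: 27.53
eef_pos: [636.5, 74.1, 168.6]
tool_rot: [3.139, -0.007, 1.514]
force: [0.2, -1.6, 0.2]
width: -0.3
gripper_force: 0.0
clock: 27.95
eef_pos: [633.6, -33.1, 164.4]
tool_rot: [-3.137, -0.004, 1.507]
force: [-0.5, 0.9, 0.7]
width: 0.0
gripper_force: 0.0
top
[607.8 336.7] [ 87.6 128.5] -1.9 56.0
[ 443.8 -136.4] [ 85.9 128.2] -6.4 54.7
scene
[449.3 127.1] [48.8 94.4] 64.2 54.2
[611.4 338. ] [ 86.3 130. ] -3.4 56.3
[ 446.6 -136.2] [ 87.4 127.9] -5.9 54.6
top 167 [[540, 267, 40], [545, 260, 43], [553, 268, 48], [565, 268, 47], [575, 269, 41], [586, 265, 46], [600, 265, 49], [609, 265, 48], [618, 262, 46], [624, 266, 43], [632, 259, 46], [638, 265, 48], [646, 273, 50], [654, 263, 43], [657, 258, 66], [662, 260, 67]]
scene 244 [[542, 270, 46], [551, 267, 48], [559, 269, 46], [570, 269, 44], [582, 263, 44], [593, 265, 42], [605, 266, 43], [615, 261, 40], [625, 267, 44], [634, 273, 43], [641, 272, 40], [647, 259, 46], [659, 257, 64], [663, 263, 69], [665, 260, 65]]
```

View pics/crop.png

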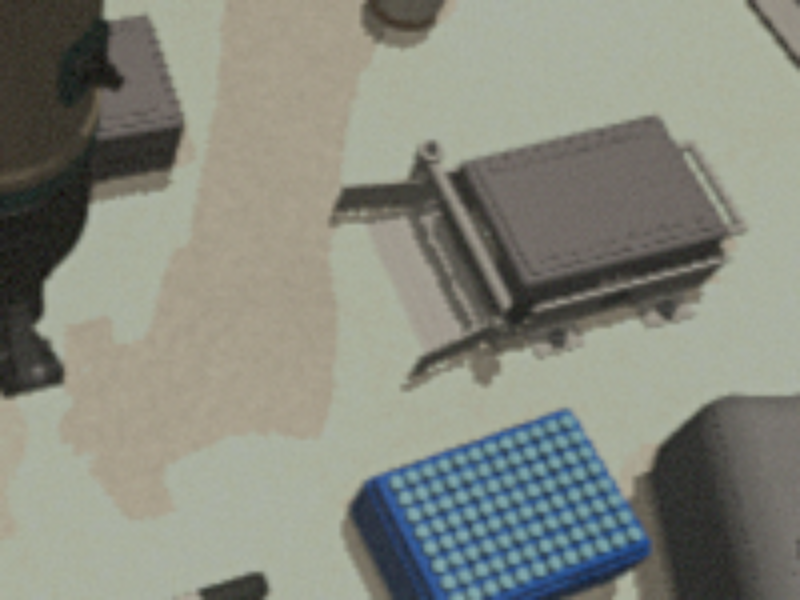

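View pics/top10.png

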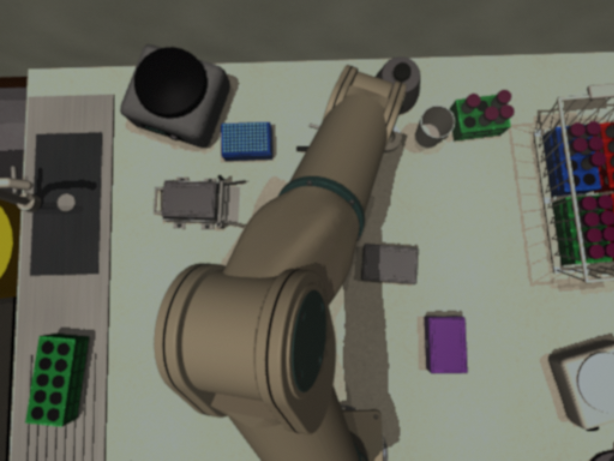

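The pictures show box_3 fully in the tray. In the crop, the bar runs square across the mouth from about (430,150) to (510,310), just behind the box. Both empty boxes stand on the bench outside the tray, and the gripper is clear.

```bash
python3 -c "
from cell import ctrl; print(ctrl.finish_job())"
```

```text
the job is handed in; nothing more can be done
None
```

I found box_3 to be the full one, slid it home against the tray's end wall, swung the bar shut to its stop behind it, and handed the job in at about 28 s; both empty boxes are standing outside the tray, and no result came back from the judge.

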